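Open the parts case with its lever

ROBOT

A 7-joint arm with a two-finger parallel gripper is mounted at the origin on a cart in front of the work surface, level with it; the furniture and walls round the work are solid. World frame = base frame: x ahead of the robot, y to its left, z up, the work surface at z = 0. Lengths are in m, angles in rad, forces in N, time in s.
With the tool pointing down it reaches from about 0.4 to 0.85 m from the base axis. Payload 10.4 kg.
Tool frame: the origin (TCP) lies between the finger pads; the fingertips stand 17 mm ahead of it and the grasp point (between the pads) lies 2 mm behind it; z points along the fingers, y is the line along which they close (so a half turn about z gives the same grasp; the last joint's range is limited). The gripper opens to 85 mm and grips with 20 to 120 N. Pads are 22 mm wide; open, the fingers measure 114 mm over their backs; the gripper's body (76 mm by 85 mm) begins 54 mm behind the grasp point. The pads swing forward as they close: fully open they stand 13 mm farther back than shut.
Start: joints at [1.194, 0.332, -0.065, 1.46, 0.022, 1.35, -0.088], TCP at [0.217, -0.586, 0.248] pointing down, gripper open.
Joint ranges: [-2.6, 2.6], [-0.5, 2.12], [-1.47, 1.34], [0.16, 2.42], [-1.27, 4.41], [0.06, 2.06], [-2.6, 2.6]. Speed limits (rad/s): [2.22, 2.22, 2.79, 2.79, 3.14, 3.14, 3.14].

INTERFACE

Orientations are given as a unit quaternion [x, y, z, w].
In Python, from workcell import readout, imaging, manip gives the robot as it stands. The module is installed in compiled form; this text tells all that it offers.
- The arm moves only by the shell command python3 -m crank 'ROWS' [OPENING] [FORCE]. ROWS is JSON, a list of rows, each a list of 4 numbers: the shift along the tool's x, y, z as a fraction of full scale, then the turn about the tool's z as a fraction of full scale. In form: [[x, y, z, yaw], ...]. A call has 1 to 5 rows; each row is the pose to reach, as a shift and turn from the pose commanded when the call began, along the tool's axes at that moment; what a row does not reach only later rows make up. Full scale, the value 1, is 400 mm for a shift and 60 degrees for a turn. A row lasts 1/12 s, in which the tool goes at most 41.7 mm and 7.16 degrees, less where a joint would pass 70% of its speed; a pose out of reach is approached as far as the arm can. A call with a number of a shift or a turn outside -1 to 1 is refused whole. A call with a gripper value outside its range is refused whole. OPENING is the gripper command: -1 is shut, 1 is fully open, values between are in proportion, set as the call begins (- or left out, the last holds). The fingers move at their own pace and stop on an object; FORCE is the grip in N (left out, the last holds). Time passes only in rows, so rows that repeat a pose let the fingers close. It gives the time, the measured TCP pose, the force, the opening and the grip force at its end, in the units of the state.
- readout.get_obs(): the state, without advancing time (a new reading comes with each control period).
- imaging.camera(name): name is "scene" or "top" or "wrist"; returns a dict with "color" (400x640x3 uint8, red, green, blue), "fx", "fy", "cx", "cy" (pixels), "rvec" (rotation vector, rad) and "tvec" (3), from world to camera coordinates, as OpenCV has them. Camera axes: x right, y down, z forward; pixel columns grow to the right and rows downward; lengths in m; the calibration is good to about 2 mm. A picture is of the moment at which its call begins. There is no depth.
- manip.hand_in(): hands the job in; it is judged then, once.
The state is a dict: "clock": time; "joint_pos": joint angles; "joint_velocities": joint speeds; "tau": joint torques, N m; "position": TCP position; "ee_rot": TCP orientation; "ft_force": force on the tool from outside, world axes, zero at the start; "torque": the same for the moment, N m; "grip_width": opening from 0.0 (shut) to 1.0 (fully open); "grasp_force": force on a finger pad.
Only numpy, scipy, OpenCV 4.12 (cv2) and the standard library are available. Lean on these libraries where they do the work, as an engineer would, in place of code of your own. Each camera call takes 0.05 s, during which the arm holds its last target. There are 200 camera calls.

TASK

Open the steel flap of the white parts case on the desk with the case's own lever. First push the small cardboard carton off the flap so that it lies fully on the fixed white tray top beside it; then press the paddle at the lever's long end all the way down onto its stop, so that the short end raises the heavy flap, and finish while still holding the paddle down with the flap raised. Only push and press with the fingers: grasp and lift nothing, and leave the other things around the case where they stand.

Things in the scene. Friction and masses are not known exactly. Their poses are not given: they have to be found in the camera images.
- case: fixed parts case, white walls, 200 (x) x 110 (y) mm, origin on the desk. In its frame (mm): steel flap over x 1..99, y -180..-73, top z 64; fixed white tray top over x -101..-3, y -185..-75. The lever lies along y at x 50, on two slotted posts (top z 85) at x 30..70, y -22..12. A dark strip 70 wide runs under the lever to y 155; on it at y 127 the rubber stop, top z 20
- tray_centre (a point): centre of the fixed tray top, on its surface, 63 mm above the desk (axes as the case), 4 mm gap to the flap. End stop across the tray's far-from-flap end: 5 mm thick, its inner face 47 mm from this centre toward -x, its top 11 mm above the tray
- flap (a joint): angle of the heavy dark steel flap (about 1.5 kg, 98 x 107 x 8 mm with a lip 36 mm wide) about its hinge at the case's y -180 edge: 0 shut and level, about 0.36 when the lever is on its stop; it falls shut when the lever is let go
- flap_lip (a point): top of the free end of the flap's lip, under which the short end of the lever sits; at case x 50, y -35, z 64 when shut
- lever: dark steel rocking lever, its pin resting loose in the slots of the two posts; origin on the pin's axis, at case (50, -5, 73) mm; axes as the case at rest. Long end rises toward +y to a paddle; the short end (55 mm) is under the flap's lip. Pressing the paddle turns it about 0.75 rad to the stop and takes about 2 to 6 N
- paddle (a point): centre of the paddle's top face (46 mm across the lever, 38 mm along it, sloping 0.4 rad, rising toward +y, at rest). At rest at case (50, 111, 128) mm; held on its stop it is about 36 mm above the desk at case y 117, after an arc about the pin that reaches y 123
- carton: small closed cardboard carton 56 (x) x 78 (y) x 34 (z) mm, about 0.08 kg, lying on the flap; origin at the centre of its underside
- oil_bottle: bystander: immersion oil dropper bottle, 29 mm across, 76 mm tall, standing on the desk; origin at the centre of its underside
- rubber_cap: bystander: round black rubber dust cap lying on the desk, 49 mm across, 22 mm tall; origin at the centre of its underside
- black_can: bystander: black screw-top can, 36 mm across, 50 mm tall, standing on the desk; origin at the centre of its underside
Mind the look-alikes: they are no part of the job. There is more than one size of the carton; the one meant has the size given above.

How it is judged:
By the outcome, as a careful person would: the job done as asked, in the order asked, and still so for the second after the job is handed in, while the arm keeps its last pose, push and grip.
It also fails if it takes over 40 s, if anything falls off the work surface, if the arm or the gripper's body presses on something with over 40 N, if the wrist force passes 120 N, or if a joint passes its speed limit or range.

## Working session

There is one attempt and no reset: what is moved stays moved. The work goes in short steps, Python scripts to look and compute and a shell command to move; the robot and the scene stay as the last step left them, time stands still between calls to the robot, and variables do not carry over. Pictures are saved under pics/ and viewed, at most 10 in all, crops included, and the job is handed in when it is done.

```bash
mkdir -p pics; cat > h.py <<'E'
import numpy as np,cv2
from scipy.spatial.transform import Rotation as R
from workcell import readout,imaging,manip
def snap(n,f):
    c=imaging.camera(n); cv2.imwrite('pics/'+f,c['color'][:,:,::-1]); np.savez('pics/'+f+'.npz',**{k:c[k] for k in c}); return c
def ray(f,u,v,z):
    c=np.load('pics/'+f+'.npz'); M=R.from_rotvec(c['rvec'].ravel()).as_matrix(); t=c['tvec'].ravel()
    d=M.T@np.array([(u-c['cx'])/c['fx'],(v-c['cy'])/c['fy'],1]); o=-M.T@t
    return o+d*(z-o[2])/d[2]
def proj(f,P):
    c=np.load('pics/'+f+'.npz'); M=R.from_rotvec(c['rvec'].ravel()).as_matrix(); t=c['tvec'].ravel()
    p=np.atleast_2d(P)@M.T+t; return np.c_[p[:,0]/p[:,2]*c['fx']+c['cx'],p[:,1]/p[:,2]*c['fy']+c['cy']]
E
python3 - <<'E'
from h import *
snap('top','t1.png');snap('scene','s1.png')
o=readout.get_obs();print(o)
print(R.from_quat(o['ee_rot']).as_matrix().round(3))
E
```

```text
{'clock': 0.1, 'joint_pos': array([ 1.19440228,  0.33285529, -0.06471503,  1.46082479,  0.02159882,
        1.34986488, -0.08849459]), 'joint_velocities': array([ 0.00028767, -0.00059177,  0.00028683, -0.00198126,  0.00060711,
       -0.0001309 ,  0.00031605]), 'tau': array([ 6.32415304e-04, -6.26744199e+01,  4.86483634e-02, -3.92428637e+01,
        1.63623306e-02,  6.96246017e-03,  3.96503310e-05]), 'position': array([ 0.21644505, -0.58601541,  0.24758192]), 'ee_rot': array([ 9.84390951e-01,  1.75994488e-01, -1.33657652e-04, -6.14089186e-04]), 'ft_force': array([-0.57545881,  0.47962976, -0.18005081]), 'torque': array([-0.02397295, -0.03164261, -0.0036923 ]), 'grasp_force': 0.0, 'grip_width': 1.0003250803062507}
[[ 0.938  0.346 -0.   ]
 [ 0.346 -0.938  0.001]
 [-0.    -0.001 -1.   ]]
```

View pics/t1.png

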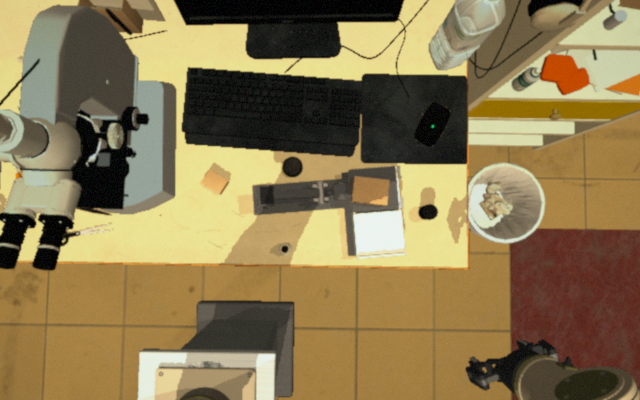

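View pics/s1.png

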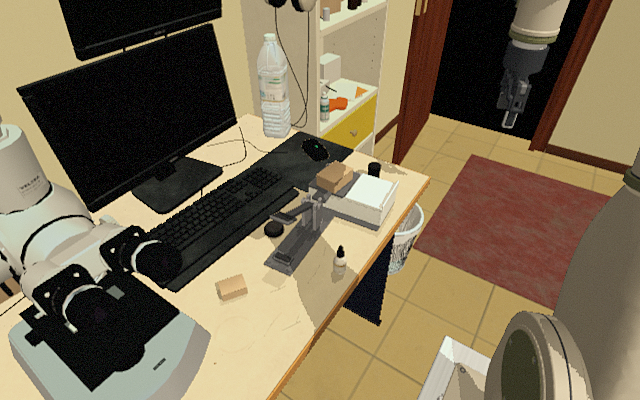

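```bash
python3 - <<'E'
from h import *
i=cv2.imread('pics/t1.png')[140:270,200:450]
cv2.imwrite('pics/t1c.png',cv2.resize(i,None,fx=3.2,fy=3.2,interpolation=cv2.INTER_CUBIC))
f='t1.png'
for n,u,v,z in [('stripend L',253,186,0.0),('stripend R',255,214,0.0),('tray',348,252,.063),('tray',402,250,.063),('flapTR',398,168,.064)]: print(n,ray(f,u,v,z).round(3))
E
```

```text
stripend L [ 0.541 -0.1    0.   ]
stripend R [ 0.474 -0.106  0.   ]
tray [ 0.39  -0.325  0.063]
tray [ 0.396 -0.446  0.063]
flapTR [ 0.582 -0.436  0.064]
```

View pics/t1c.png

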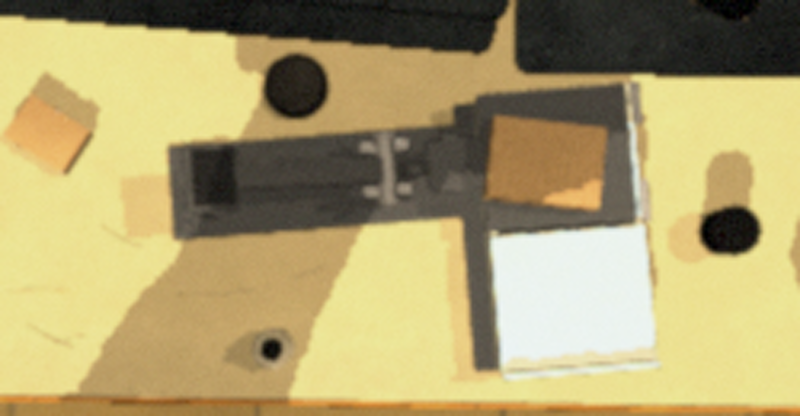

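```bash
cat > fit.py <<'E'
from h import *
from scipy.optimize import least_squares
f='t1.png'
D=[(170,146,85,155,2),(176,239,15,155,2),(490,232,-3,-75,63),(644,225,-3,-185,63),(478,97,99,-73,64),(625,85,99,-180,64),(660,367,-104,-185,70),(505,380,-104,-75,70)]
D=np.array(D,float); px=D[:,:2]/3.2+[200,140]; q=D[:,2:]/1000
def W(p,q):
    c,s=np.cos(p[2]),np.sin(p[2]); q=np.atleast_2d(q)
    return np.c_[p[0]+c*q[:,0]-s*q[:,1],p[1]+s*q[:,0]+c*q[:,1],q[:,2]]
r=least_squares(lambda p:(proj(f,W(p,q))-px).ravel(),[.45,-.25,0],loss='soft_l1')
p=r.x; np.save('pose.npy',p)
if __name__=='__main__':
    print(p,(proj(f,W(p,q))-px).round(1).tolist())
    for n,k in [('paddle',(50,111,128)),('tray',(-52,-130,63)),('flapc',(50,-126,64)),('down',(50,117,36))]: print(n,W(p,np.array(k)/1000).round(3), proj(f,W(p,np.array(k)/1000)))
    cor=[(493,115),(607,128),(602,210),(485,198)]
    P=np.array([ray(f,u/3.2+200,v/3.2+140,.098) for u,v in cor]);print(P.round(3))
    c,s=np.cos(p[2]),np.sin(p[2]); d=P[:,:2]-p[:2]; C=np.c_[d@[c,s],d@[-s,c]]; print('carton case',C.round(3),C.mean(0).round(3))
    for n,u,v,z in [('oil',271,349,.076),('cap',296,86,.022),('can',730,230,.05),('small',48,135,.03)]: print(n,ray(f,u/3.2+200,v/3.2+140,z).round(3))
E
python3 fit.py
```

```text
[ 0.47180999 -0.26124497  0.09163821] [[-0.6, -0.1], [-0.4, 0.0], [0.4, 1.5], [0.6, -0.1], [-0.4, -1.0], [0.5, -0.8], [0.2, 0.4], [-0.3, 0.2]]
paddle [[ 0.511 -0.146  0.128]] [[267.07735194 194.83933263]]
tray [[ 0.432 -0.395  0.063]] [[379.55274787 233.75890737]]
flapc [[ 0.533 -0.382  0.064]] [[374.01302212 188.93511412]]
down [[ 0.511 -0.14   0.036]] [[268.15913657 197.93222146]]
[[ 0.558 -0.334  0.098]
 [ 0.55  -0.412  0.098]
 [ 0.494 -0.409  0.098]
 [ 0.501 -0.329  0.098]]
carton case [[ 0.079 -0.08 ]
 [ 0.064 -0.157]
 [ 0.008 -0.149]
 [ 0.023 -0.07 ]] [ 0.044 -0.114]
oil [ 0.395 -0.183  0.076]
cap [ 0.586 -0.195  0.022]
can [ 0.483 -0.508  0.05 ]
small [ 0.546 -0.015  0.03 ]
```

```bash
cat > go.py <<'E'
# usage: go.py casex casey z(mm) yaw_case(rad) -> fractions
import sys
from h import *
p=np.load('pose.npy'); x,y,z,a=map(float,sys.argv[1:5])
c,s=np.cos(p[2]),np.sin(p[2]); x/=1e3;y/=1e3
T=np.array([p[0]+c*x-s*y,p[1]+s*x+c*y,z/1e3]); o=readout.get_obs(); M=R.from_quat(o['ee_rot']).as_matrix()
d=M.T@(T-o['position']); yaw=np.arctan2(M[1,0],M[0,0])
print('world',T.round(3),'frac',(d/.4).round(3),'turn',round(-(a+p[2]-yaw)/np.radians(60),3),'dist',np.linalg.norm(d).round(3),'F',o['ft_force'].round(1),'t',o['clock'])
E
python3 go.py 105 -105 248 0.148
```

```text
world [ 0.586 -0.356  0.248] frac [ 1.066e+00 -2.190e-01 -1.000e-03] turn 0.109 dist 0.435 F [-0.6  0.5 -0.2] t 0.1
```

```bash
python3 -m crank '[[0.5,-0.1,0,0.109],[0.5,-0.1,0,0.109],[0.5,-0.1,0,0.109],[0.5,-0.1,0,0.109],[0.5,-0.1,0,0.109]]' 0 20; python3 go.py 105 -105 248 0.148
```

```text
clock: 0.52
position: [0.3924, -0.4775, 0.2481]
ee_rot: [0.993, 0.12, 0.0, -0.0]
ft_force: [0.1, -0.1, 0.2]
grip_width: 0.5
grasp_force: 0.0
world [ 0.586 -0.356  0.248] frac [ 0.542 -0.179  0.   ] turn 0.001 dist 0.228 F [ 0.1 -0.1  0.2] t 0.5167
```

```bash
python3 -m crank '[[0.54,-0.18,0,0],[0.54,-0.18,0,0],[0.54,-0.18,0,0],[0.54,-0.18,0,0],[0.54,-0.18,0,0]]'; python3 -m crank '[[0,0,0,0],[0,0,0,0]]'; python3 go.py 105 -105 93 0.148; python3 - <<'E'
from h import *
snap('wrist','w1.png')
E
```

```text
clock: 0.93
position: [0.568, -0.3672, 0.248]
ee_rot: [0.993, 0.119, -0.0, -0.0]
ft_force: [0.3, -1.6, -0.9]
grip_width: 0.5
grasp_force: 0.0
clock: 1.1
position: [0.5689, -0.3654, 0.2472]
ee_rot: [0.993, 0.122, -0.0, -0.001]
ft_force: [-0.6, -0.6, 0.0]
grip_width: 0.508
grasp_force: 0.0
world [ 0.586 -0.356  0.093] frac [ 0.047 -0.011  0.386] turn 0.005 dist 0.155 F [-0.6 -0.6  0. ] t 1.1
```

View pics/w1.png

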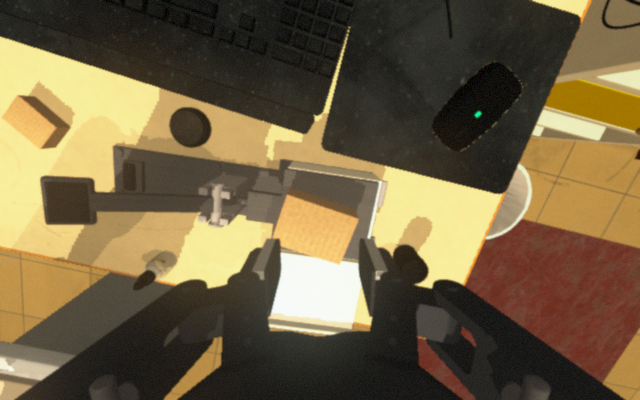

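```bash
python3 - <<'E'
from h import *
from fit import W
p=np.load('pose.npy');f='w1.png'
c,s=np.cos(p[2]),np.sin(p[2])
def C(u,v,z):
    d=ray(f,u,v,z)[:2]-p[:2]; return np.array([d@[c,s],d@[-s,c]]).round(3)
for n,u,v,z in [('c',287,188,.098),('c',358,212,.098),('c',342,263,.098),('c',277,240,.098),('padN',42,178,.135),('pad',44,222,.135),('pad',95,178,.121),('pad',97,222,.121),('tray-3,-75',279,250,.063),('stripend 85,155',115,145,.002)]: print(n,C(u,v,z))
E
```

```text
c [ 0.089 -0.079]
c [ 0.075 -0.154]
c [ 0.015 -0.147]
c [ 0.031 -0.075]
padN [0.075 0.126]
pad [0.034 0.129]
pad [0.077 0.092]
pad [0.034 0.093]
tray-3,-75 [ 0.003 -0.076]
stripend 85,155 [0.087 0.156]
```

```bash
python3 -c "
import numpy as np
p=np.load('pose.npy');p[0]+=.003*np.cos(p[2]);p[1]+=.003*np.sin(p[2]);np.save('pose.npy',p)"; sed -i "s/^p=r.x; np.save.*/p=r.x/" fit.py; python3 go.py 108 -105 88 0.148; python3 -m crank '[[0.063,-0.011,0,0.005],[0.063,-0.011,0.1,0.005],[0.063,-0.011,0.2,0.005],[0.063,-0.011,0.3,0.005],[0.063,-0.011,0.398,0.005]]'; python3 -m crank '[[0,0,0,0],[0,0,0,0]]';python3 go.py 108 -105 88 0.148;python3 go.py 0 -121 88 0.148
```

```text
world [ 0.592 -0.356  0.088] frac [ 0.068 -0.014  0.399] turn 0.002 dist 0.162 F [-0.6 -1.   0. ] t 1.15
clock: 1.57
position: [0.5883, -0.3602, 0.0875]
ee_rot: [0.993, 0.116, -0.0, 0.001]
ft_force: [0.1, -0.7, -0.3]
grip_width: 0.497
grasp_force: 0.0
clock: 1.73
position: [0.5881, -0.3594, 0.0882]
ee_rot: [0.993, 0.116, -0.002, -0.001]
ft_force: [-0.1, 0.0, 0.3]
grip_width: 0.5
grasp_force: 0.0
world [ 0.592 -0.356  0.088] frac [ 0.012 -0.007  0.   ] turn -0.007 dist 0.005 F [-0.1  0.   0.3] t 1.7333
world [ 0.486 -0.381  0.088] frac [-0.261 -0.005  0.001] turn -0.007 dist 0.105 F [-0.1  0.   0.3] t 1.7333
```

Push slowly in −x (first to case x≈0).

```bash
python3 -m crank '[[-0.026,0,0,0],[-0.052,0,0,0],[-0.078,-0.001,0,0],[-0.104,-0.002,0,0],[-0.13,-0.002,0,0]]'; python3 -m crank '[[-0.026,0,0,0],[-0.052,0,0,0],[-0.078,-0.001,0,0],[-0.104,-0.002,0,0],[-0.13,-0.003,0,0]]'; python3 -m crank '[[0,0,0,0],[0,0,0,0]]';python3 go.py -11 -122 88 0.148; python3 - <<'E'
from h import *
snap('wrist','w2.png')
i=snap('top','t2.png')['color'][140:270,300:450,::-1]
w=cv2.imread('pics/w2.png'); cv2.imwrite('pics/m2.png',np.vstack([cv2.resize(w,(480,300)),cv2.resize(i,(346,300))[:, :346] if 0 else cv2.copyMakeBorder(cv2.resize(i,(346,300)),0,0,0,134,cv2.BORDER_CONSTANT)]))
E
```

```text
clock: 2.15
position: [0.5383, -0.3704, 0.0904]
ee_rot: [0.993, 0.117, 0.001, 0.001]
ft_force: [0.9, 0.1, 0.5]
grip_width: 0.5
grasp_force: 0.4
clock: 2.57
position: [0.4873, -0.3807, 0.089]
ee_rot: [0.993, 0.117, -0.0, -0.0]
ft_force: [-0.1, 0.3, -0.3]
grip_width: 0.498
grasp_force: 0.4
clock: 2.73
position: [0.4878, -0.3809, 0.0892]
ee_rot: [0.993, 0.116, -0.0, 0.0]
ft_force: [1.0, -0.4, 0.2]
grip_width: 0.5
grasp_force: 0.0
world [ 0.475 -0.383  0.088] frac [-0.033 -0.001  0.003] turn -0.006 dist 0.013 F [ 1.  -0.4  0.2] t 2.7333
```

View pics/m2.png

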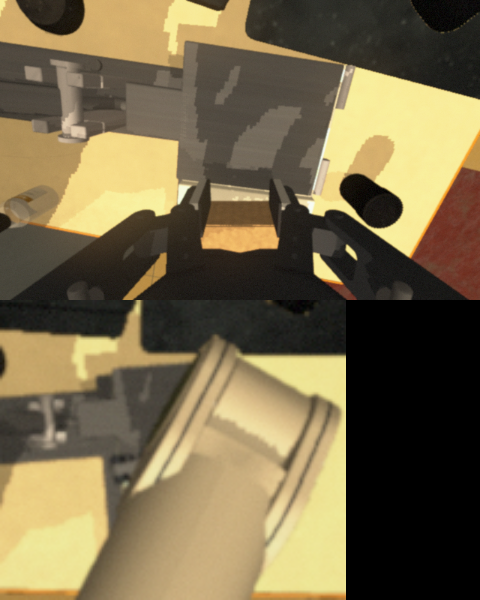

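```bash
python3 -m crank '[[-0.013,0,0,0],[-0.026,0,0,0],[-0.026,0,0,0],[0.02,0,0,0],[0.06,0,0,0]]'; python3 -m crank '[[0,0,-0.1,0],[0,0,-0.2,0],[0,0,-0.3,0],[0.1,0,-0.4,0],[0.2,-0.05,-0.4,0]]' -1; python3 -m crank '[[0,0,0,0],[0,0,0,0]]'; python3 - <<'E'
from h import *
snap('wrist','w3.png');snap('top','t3.png')
E
python3 go.py 50 111 210 1.57
```

```text
clock: 3.25
position: [0.5116, -0.3756, 0.0893]
ee_rot: [0.993, 0.116, -0.0, 0.0]
ft_force: [-0.0, 0.2, 0.1]
grip_width: 0.5
grasp_force: 0.0
clock: 3.67
position: [0.5733, -0.3507, 0.2534]
ee_rot: [0.994, 0.113, 0.002, 0.004]
ft_force: [1.5, -1.0, 0.4]
grip_width: -0.002
grasp_force: 0.0
clock: 3.83
position: [0.5763, -0.342, 0.247]
ee_rot: [0.993, 0.119, 0.001, -0.0]
ft_force: [-0.4, -0.8, -0.8]
grip_width: 0.0
grasp_force: 0.0
world [ 0.514 -0.146  0.21 ] frac [-0.028 -0.518  0.09 ] turn -1.363 dist 0.211 F [-0.3 -1.1  0.3] t 3.9333
```

View pics/w3.png

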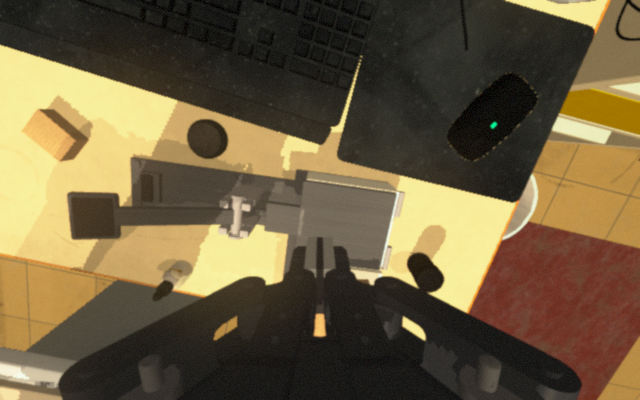

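```bash
python3 -m crank '[[-0.028,-0.518,0.05,0],[-0.028,-0.518,0.05,0],[-0.028,-0.518,0.05,0],[-0.028,-0.518,0.05,0],[-0.028,-0.518,0.05,0]]'; python3 -m crank '[[0,0,0,0],[0,0,0,0],[0,0,0,0]]'; python3 - <<'E'
from h import *
c=snap('top','t4.png')['color'][140:270,200:450,::-1]
w=snap('wrist','w4.png')['color'][:,:,::-1]
s=snap('scene','s4.png')['color'][130:290,250:430,::-1]
cv2.imwrite('pics/m4.png',np.vstack([cv2.resize(c,(750,390),interpolation=cv2.INTER_CUBIC),np.hstack([cv2.resize(w,(336,210)),cv2.resize(s,(236,210)),np.zeros((210,178,3),np.uint8)])]))
E
python3 go.py 50 111 160 .148
```

```text
clock: 4.35
position: [0.5131, -0.1454, 0.2258]
ee_rot: [0.993, 0.116, -0.0, 0.0]
ft_force: [-0.0, 1.3, 0.4]
grip_width: 0.002
grasp_force: 0.0
clock: 4.6
position: [0.5144, -0.1472, 0.2265]
ee_rot: [0.993, 0.116, -0.0, 0.0]
ft_force: [0.4, -0.3, 0.2]
grip_width: -0.003
grasp_force: 0.0
world [ 0.514 -0.146  0.16 ] frac [ 0.    -0.004  0.166] turn -0.008 dist 0.066 F [1.1 0.2 0.1] t 4.75
```

View pics/m4.png

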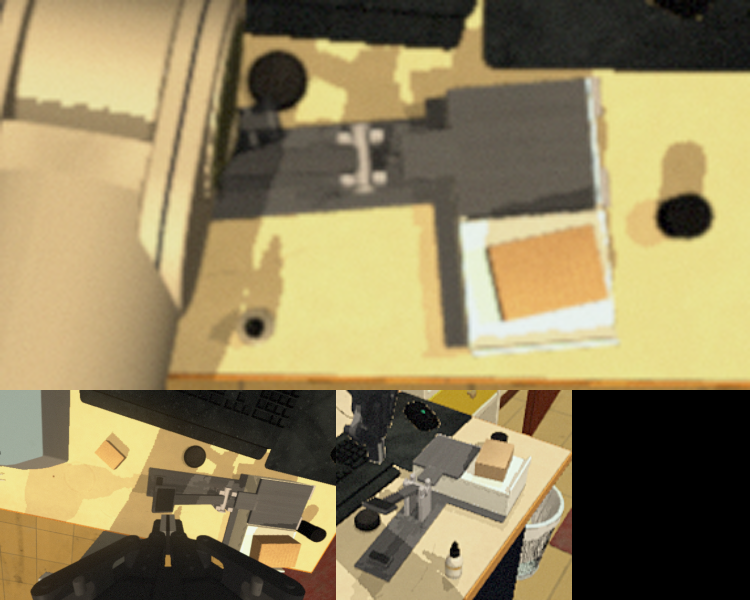

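```bash
python3 - <<'E'
from h import *
p=np.load('pose.npy');c,s=np.cos(p[2]),np.sin(p[2])
def C(f,u,v,z):
    d=ray(f,u,v,z)[:2]-p[:2]; return (np.array([d@[c,s],d@[-s,c]])*1e3).round(0)
for u,v in [(488,245),(600,224),(608,297),(500,320)]: print(C('t4.png',u/3+200,v/3+140,.097))
for u,v in [(463,222),(605,212)]: print('tray',C('t4.png',u/3+200,v/3+140,.063))
E
```

```text
[-25. -91.]
[ -16. -174.]
[ -70. -175.]
[-80. -95.]
tray [ -6. -77.]
tray [  -7. -184.]
```

```bash
python3 -m crank '[[0,-0.004,0.06,0],[0,-0.004,0.12,0],[0,-0.004,0.166,0],[0,-0.006,0.18,0],[0,-0.01,0.2,0]]'; python3 -m crank '[[0.001,-0.005,0.02,0],[0.002,-0.01,0.04,0],[0.003,-0.014,0.06,0],[0.003,-0.018,0.08,0],[0.003,-0.02,0.1,0]]';  python3 go.py 50 123 95 .148
```

```text
clock: 5.17
position: [0.514, -0.1428, 0.1461]
ee_rot: [0.993, 0.116, -0.0, -0.0]
ft_force: [-0.8, 0.9, 3.9]
grip_width: -0.007
grasp_force: 1.9
clock: 5.58
position: [0.5139, -0.1332, 0.1063]
ee_rot: [0.993, 0.117, 0.001, 0.0]
ft_force: [-0.2, 3.6, 6.2]
grip_width: 0.001
grasp_force: 2.2
world [ 0.513 -0.134  0.095] frac [-0.002  0.001  0.028] turn -0.004 dist 0.011 F [-0.2  3.6  6.2] t 5.5833
```

```bash
python3 -m crank '[[0,0,0.02,0],[0,0.001,0.04,0],[0,0.003,0.06,0],[0,0.006,0.08,0],[-0.001,0.009,0.1,0]]';  python3 go.py 50 117 56 .148;  python3 -m crank '[[0,0.002,0.01,0],[-0.001,0.005,0.02,0],[-0.001,0.005,0.02,0]]'; python3 go.py 50 117 56 .148
```

```text
clock: 6.0
position: [0.5139, -0.1367, 0.0657]
ee_rot: [0.993, 0.117, -0.0, -0.0]
ft_force: [-0.8, 4.0, 4.3]
grip_width: 0.001
grasp_force: 2.7
world [ 0.514 -0.14   0.056] frac [-0.002  0.008  0.024] turn -0.004 dist 0.01 F [-0.8  4.   4.3] t 6.0
clock: 6.25
position: [0.5135, -0.1395, 0.0576]
ee_rot: [0.993, 0.117, -0.0, -0.0]
ft_force: [0.3, 2.0, 1.8]
grip_width: 0.001
grasp_force: 1.1
world [ 0.514 -0.14   0.056] frac [0.001 0.001 0.004] turn -0.005 dist 0.002 F [0.3 2.  1.8] t 6.25
```

Not yet on the stop; go down in small steps until force rises.

```bash
python3 -m crank '[[0,0.001,0.005,0],[0,0.001,0.01,0],[0,0.001,0.01,0]]'; python3 -m crank '[[0,0,0.005,0],[0,0,0.005,0]]'; python3 go.py 50 117 56 .148; python3 - <<'E'
from h import *
c=snap('top','t5.png')['color'][140:270,200:450,::-1]
w=snap('wrist','w5.png')['color'][:,:,::-1]
s=snap('scene','s5.png')['color'][130:290,250:430,::-1]
cv2.imwrite('pics/m5.png',np.vstack([cv2.resize(w,(400,250)),cv2.resize(s,(394,350))[:, :394] if 0 else cv2.copyMakeBorder(cv2.resize(s,(394,350),interpolation=cv2.INTER_CUBIC),0,0,0,6,cv2.BORDER_CONSTANT)]))
E
```

```text
clock: 6.5
position: [0.5142, -0.1403, 0.0547]
ee_rot: [0.993, 0.117, 0.0, 0.0]
ft_force: [-1.1, 3.2, 5.5]
grip_width: -0.001
grasp_force: 3.1
clock: 6.67
position: [0.5144, -0.1404, 0.054]
ee_rot: [0.993, 0.117, 0.0, 0.001]
ft_force: [-7.1, 3.7, 20.4]
grip_width: 0.0
grasp_force: 10.3
world [ 0.514 -0.14   0.056] frac [-0.001 -0.002 -0.005] turn -0.005 dist 0.002 F [-7.1  3.7 20.4] t 6.6667
```

View pics/m5.png

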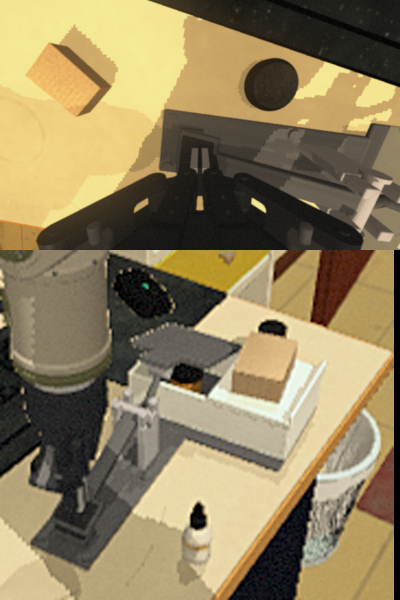

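```bash
python3 -m crank '[[0,0,0,0],[0,0,0,0],[0,0,0,0],[0,0,0,0],[0,0,0,0]]'
```

```text
clock: 7.23
position: [0.5143, -0.1404, 0.0541]
ee_rot: [0.993, 0.117, 0.0, 0.001]
ft_force: [-6.8, 3.9, 19.0]
grip_width: -0.005
grasp_force: 10.0
```

Stable: about 19 N down on the stop and the flap is raised.

```bash
python3 -c "
from workcell import manip
print(manip.hand_in())"
```

```text
the job is handed in; nothing more can be done
None
```

I pushed the carton fully onto the tray top, then pressed the paddle down onto its stop (about 19 N, steady). The flap was raised and the paddle still held when I handed in at about 7 s; no verdict came back.

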